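# Set the gated range selector of a force tester to red

## Task

Set the bench force tester to its red range: with the closed fingertips, push the black ball-knobbed lever out of its white park slot, along the middle channel of the gate and fully home into the slot that ends at the red plate, without going into the slot of any other colour. Only push the lever from outside, never take it between the fingers; leave it there, and leave the things lying around on the table as they are.

Things in the scene. Friction and masses are not known exactly. Their poses are not given: they have to be found in the camera images.
- tester: Blue bench force tester with a selector lever, fixed, 160 x 160 mm; the bright gate plate on top has its upper face 102 mm above the table. A grey readout pod, 64 mm high, adjoins its +x side, out to x = 165 mm. Origin: on the table under the gate's centre; z up. Nothing of it but the lever rises above the gate plate (coloured plates: 3 mm).
- gate (a point): Centre of the gate plate's upper face, axes as the tester's. A middle channel runs along y (stem free from y = -33 to +33 mm at x = 0). Slots 18 mm wide branch off along x: toward -x at y = +30, 0, -30 mm; toward +x at y = 0, -30 mm only. In a slot the stem goes 26 mm from the channel's middle. Slot noses are rounded. Park slot: y = +30, toward -x, white plate; the lever starts there.
- across (a joint): Lever's tilt along the tester's y about a pivot 25 mm above the table under the gate's centre, rad; + toward the tester's +y. About +0.38 in the park column, 0 (upright) in the middle column, -0.38 in the third. Stays where it is left; about 1 to 1.5 N at the knob moves it.
- fore (a joint): Lever's tilt along the tester's x about the same pivot, rad; 0 = in the middle channel, + toward the tester's +x. Fully home in a slot (hard stop): about 0.33 either way in the middle column, 0.31 in the outer ones. Stays where it is left, like the other.
- knob (a point): Centre of the lever's smooth, polished black ball knob, 30 mm in diameter, 150 mm from the pivot along the 12 mm steel stem (175 mm above the table when upright, about 158 mm leaning in an outer slot). Column to column it moves about 56 mm, from the channel to home in a slot 45 to 50 mm.
- stem (a point): Point on the axis of the lever's stem 80 mm from the pivot, about at the height of the gate plate.
- red_plate: Red plate, 22 x 24 x 3 mm, fixed on the gate plate at the outer end of one of the four slots of the middle and third columns, on the slot's line, 48 mm from the middle of the channel; which slot varies. Origin: centre of its underside. Fully home in its slot, the lever's stem point is about 21 to 24 mm horizontally from here.
- yellow_plate: Yellow plate, 22 x 24 x 3 mm, fixed on the gate plate at the outer end of one of the four slots of the middle and third columns, on the slot's line, 48 mm from the middle of the channel; which slot varies. Origin: centre of its underside. Fully home in its slot, the lever's stem point is about 21 to 24 mm horizontally from here.
- green_plate: Green plate, 22 x 24 x 3 mm, fixed on the gate plate at the outer end of one of the four slots of the middle and third columns, on the slot's line, 48 mm from the middle of the channel; which slot varies. Origin: centre of its underside. Fully home in its slot, the lever's stem point is about 21 to 24 mm horizontally from here.
- blue_plate: Blue plate, 22 x 24 x 3 mm, fixed on the gate plate at the outer end of one of the four slots of the middle and third columns, on the slot's line, 48 mm from the middle of the channel; which slot varies. Origin: centre of its underside. Fully home in its slot, the lever's stem point is about 21 to 24 mm horizontally from here.
- test_weight: Steel test weight, 50 mm diameter, 40 mm high, with a hooked rod up to 108 mm, standing on the table left of the tester (its +y side), loose; leave it. Origin: centre of its underside.
- marker_pen: Pink marker pen, 122 x 13 x 13 mm, lying on the table on the robot's side of the tester, loose; leave it. Origin: on the table, under its middle.
- phone: Phone, 150 x 74 x 10 mm, lying on the table, loose; leave it. Origin: centre of its underside.
- mouse: Red and black computer mouse, 100 x 58 x 32 mm, loose; leave it. Origin: centre of its underside.
- mug: White mug, 80 mm diameter, 95 mm high, loose; leave it. Origin: centre of its underside.
- tape_roll: Clear roll of tape, 90 mm diameter, 24 mm high, lying flat, loose; leave it. Origin: centre of its underside.
- brass_gauge: Brass gauge bar, 140 mm long, 9 mm thick with a 12 mm steel tip, lying on the table, loose; leave it. Origin: underside, middle of the bar.

How it is judged:
By the outcome, as a careful person would: the job done as asked, in the order asked, and still so for the second after the job is handed in, with the robot touching nothing.
It also fails if it takes over 51 s, if anything falls off the work surface, if the arm or the gripper's body presses on something with over 40 N, if the wrist force passes 120 N, or if a joint passes its speed limit or range.

## Robot

A 6-joint arm with a two-finger parallel gripper is mounted at the origin on the work surface. World frame = base frame: x ahead of the robot, y to its left, z up, the work surface at z = 0. Lengths are in m, angles in rad, forces in N, time in s.
With the tool pointing down it reaches from about 0.3 to 0.875 m from the base axis. Payload 4.2 kg.
Tool frame: the origin (TCP) lies midway between the tips of the shut fingers; the grasp point (between the pads) lies 19 mm behind it; x points along the fingers, z is the direction in which the jaws open and shut, and the axes are right-handed (so a half turn about x gives the same grasp; the last joint's range is limited). The gripper opens to 85 mm and grips with 20 to 120 N. Pads are 22 mm wide; open, the fingers measure 114 mm over their backs; the gripper's body (76 mm by 85 mm) begins 54 mm behind the grasp point. The pads swing forward as they close: fully open they stand 13 mm farther back than shut.
Start: joints at [1.318, 0.32, 1.565, -0, 1.257, -0.02], TCP at [0.133, 0.56, 0.231] pointing down, gripper open.
Joint ranges: [-3.11, 3.11], [-0.84, 2.01], [0.21, 2.61], [-1.34, 4.49], [0.05, 2.63], [-2.56, 2.56]. Speed limits (rad/s): [2.57, 2.57, 3.14, 3.14, 3.14, 3.14].

## Interface

Orientations are given as a rotation vector (axis times angle).
In Python, from rig import observe, grab_frame, camera_model, bot gives the robot as it stands. The module is installed in compiled form; this text tells all that it offers.
- The arm moves only by the shell command python3 -m handwheel 'ROWS' [OPENING]. ROWS is a JSON object of lists of equal length, an entry for each row: "translation": the shift along the tool's x, y, z in mm, a list of three; "twist": the turn, a rotation vector about the tool's x, y, z in degrees, a list of three. A call has 1 to 20 rows; each row is the pose to reach, as a shift and turn from the pose commanded when the call began, along the tool's axes at that moment; what a row does not reach only later rows make up. A row lasts 1/12 s, in which the tool goes at most 41.7 mm and 7.16 degrees, less where a joint would pass 70% of its speed; a pose out of reach is approached as far as the arm can. A call with a gripper value outside its range is refused whole. OPENING is the gripper command: -1 is shut, 1 is fully open, values between are in proportion, set as the call begins (- or left out, the last holds). The fingers move at their own pace and stop on an object; the grip force is fixed at half the most. Time passes only in rows, so rows that repeat a pose let the fingers close. It gives the time, the measured TCP pose, the force and the opening at its end, in the units of the state.
- observe(): the state, without advancing time (a new reading comes with each control period).
- grab_frame(name): name is "side" or "top" or "wrist"; returns the picture (400x640x3 uint8, blue, green, red); there is no depth.
- camera_model(name): a dict with "mtx" (3x3 intrinsics, pixels), "eye" and "attitude" of the camera in the world. Camera axes: x right, y down, z forward; pixel columns grow to the right and rows downward; lengths in m; the calibration is good to about 2 mm. A picture is of the moment at which its call begins: read the wrist's pose just before it. camera_model takes no time and is no camera call; for the wrist camera it gives the pose at the moment of the call.
- bot.hand_in(): hands the job in, once; it reports no verdict.
The state is a dict: "t": time; "joints": joint angles; "qvel": joint speeds; "effort": joint torques, N m; "tool_pos": TCP position; "tool_rot": TCP orientation; "ft_force": force on the tool from outside, world axes, zero at the start; "wrist_torque": the same for the moment, N m; "opening": opening from 0.0 (shut) to 1.0 (fully open).
Only numpy, scipy, OpenCV 4.12 (cv2) and the standard library are available. Lean on these libraries where they do the work, as an engineer would, in place of code of your own. Each camera call takes 0.05 s, during which the arm holds its last target.

## Working session

There is one attempt and no reset: what is moved stays moved. The work goes in short steps, Python scripts to look and compute and a shell command to move; the robot and the scene stay as the last step left them, time stands still between calls to the robot, and variables do not carry over. Pictures are saved under pics/ and viewed, and the job is handed in when it is done.

```bash
mkdir -p pics
python3 - <<'E'
from rig import observe, grab_frame, camera_model, bot
import cv2
s=observe()
for k in s: print(k,s[k])
for n in ("side","top","wrist"):
    cv2.imwrite(f"pics/{n}0.png",grab_frame(n)); print(n,camera_model(n))
E
```

```text
t 0.0
joints [ 1.31797527e+00  3.20300174e-01  1.56568713e+00 -6.12005885e-06
  1.25740221e+00 -1.99975109e-02]
qvel [ 0.00066421 -0.00010473 -0.00147925 -0.00029799  0.00179438 -0.00077685]
effort [ 1.67155285e-04 -4.15534866e+01 -2.34158188e+01  3.56966109e-05
  8.37504835e-03 -1.15998526e-05]
tool_pos [0.13254634 0.55901883 0.23047437]
tool_rot [-1.03712188  1.31184477  1.03529967]
ft_force [-0.75700067 -0.12789691  0.14494896]
wrist_torque [ 0.02414477 -0.01389835 -0.00619282]
opening 1.0026547958955496
side {'mtx': array([[361.87487078,   0.        , 318.27791861],
       [  0.        , 361.87487078, 208.04338734],
       [  0.        ,   0.        ,   1.        ]]), 'eye': array([-0.1063553 , -0.61215363,  0.6319063 ]), 'attitude': array([-1.97239371,  0.8038599 , -0.48734145])}
top {'mtx': array([[465.70850716,   0.        , 311.85491279],
       [  0.        , 465.70850716, 197.56250815],
       [  0.        ,   0.        ,   1.        ]]), 'eye': array([ 0.32032678, -0.02566073,  1.59626714]), 'attitude': array([-2.14273764,  2.16174273, -0.10392257])}
wrist {'mtx': array([[346.69180698,   0.        , 322.7882593 ],
       [  0.        , 346.69180698, 200.98863631],
       [  0.        ,   0.        ,   1.        ]]), 'eye': array([0.06931286, 0.57554688, 0.37386921]), 'attitude': array([2.28953412, 1.81162844, 0.2433306 ])}
```

View pics/side0.png

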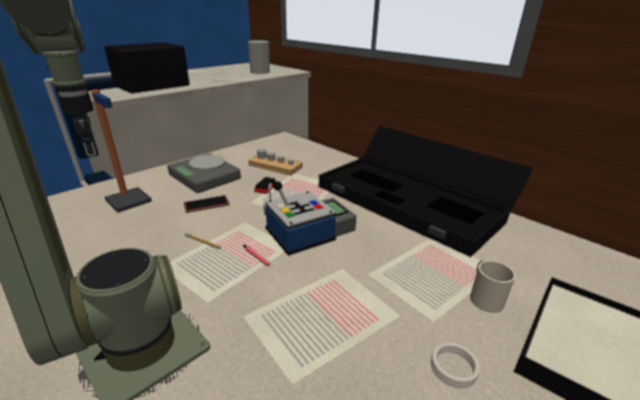

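View pics/top0.png

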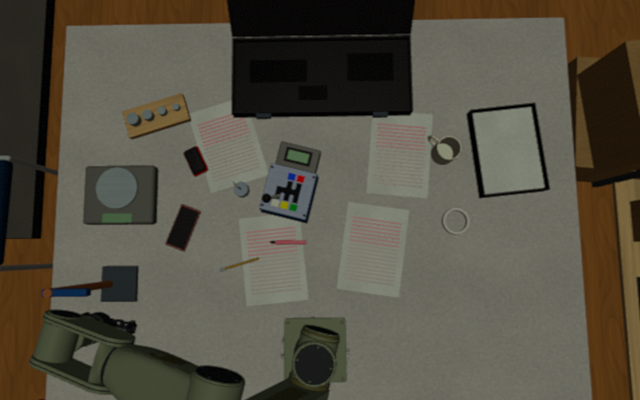

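View pics/wrist0.png

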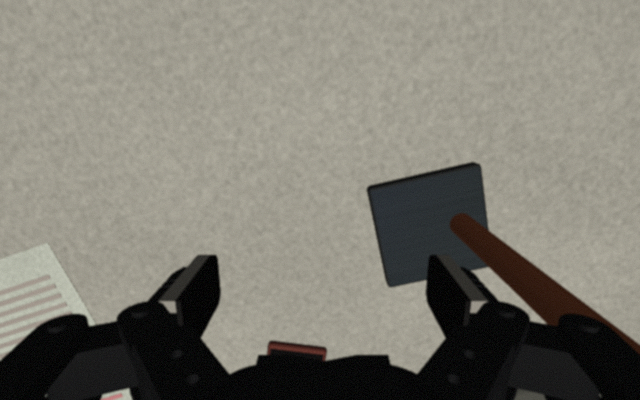

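Run:
```python
import cv2
a=cv2.imread("pics/top0.png")[130:250,225:345]; b=cv2.imread("pics/side0.png")[165:255,245:365]
cv2.imwrite("pics/topc.png",cv2.resize(a,None,fx=5,fy=5,interpolation=cv2.INTER_CUBIC))
cv2.imwrite("pics/sidec.png",cv2.resize(b,None,fx=6,fy=6,interpolation=cv2.INTER_CUBIC))
```

```text
(no output)
```

View pics/topc.png

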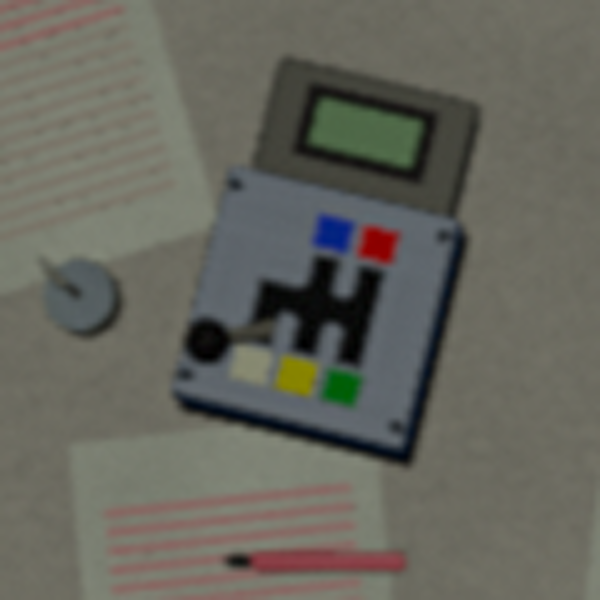

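View pics/sidec.png

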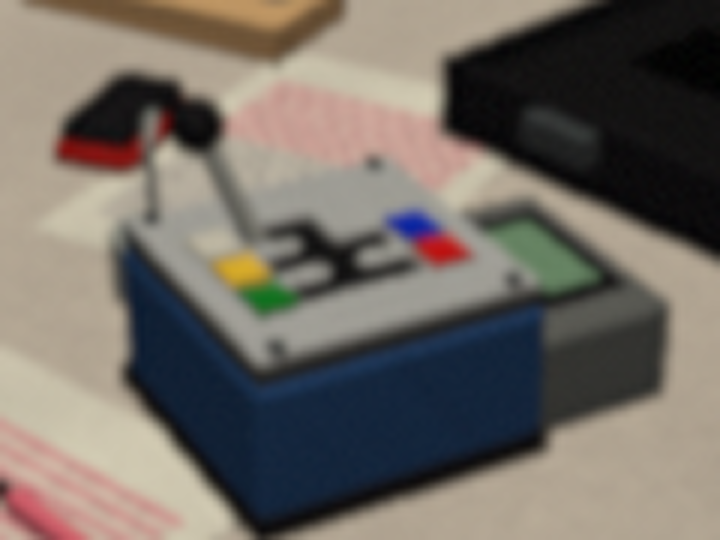

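```bash
cat > h.py <<'E'
import numpy as np, cv2
from scipy.spatial.transform import Rotation as R
from rig import observe, grab_frame, camera_model
def ray(cm,uv):
    d=np.linalg.inv(cm['mtx'])@np.array([uv[0],uv[1],1.]); d=R.from_rotvec(cm['attitude']).as_matrix()@d
    return cm['eye'],d/np.linalg.norm(d)
def onz(cm,uv,z):
    e,d=ray(cm,uv); return e+d*(z-e[2])/d[2]
def proj(cm,p):
    q=R.from_rotvec(cm['attitude']).as_matrix().T@(np.asarray(p)-cm['eye']); q=cm['mtx']@q; return q[:2]/q[2]
def tri(c1,u1,c2,u2):
    e1,d1=ray(c1,u1);e2,d2=ray(c2,u2)
    t=np.linalg.lstsq(np.c_[d1,-d2],e2-e1,rcond=None)[0]
    return (e1+t[0]*d1+e2+t[1]*d2)/2, np.linalg.norm(e1+t[0]*d1-e2-t[1]*d2)
E
cat > loc.py <<'E'
from h import *
M={'yellow':(-48,0),'green':(-48,-30),'blue':(48,0),'red':(48,-30)}
H={'yellow':(20,33),'green':(45,80),'blue':(110,128),'red':(-8,8)}
def loc(name,img,roi):
    cm=camera_model(name); x0,y0,x1,y1=roi
    hsv=cv2.cvtColor(img,cv2.COLOR_BGR2HSV).astype(int)
    P=[];Q=[]
    for c,(a,b) in H.items():
        h=hsv[...,0]; h=np.where(h>170,h-180,h)
        m=((h>=a)&(h<=b)&(hsv[...,1]>150)&(hsv[...,2]>70)).astype(np.uint8)
        mm=np.zeros_like(m); mm[y0:y1,x0:x1]=m[y0:y1,x0:x1]
        n,l,st,ce=cv2.connectedComponentsWithStats(mm)
        for i in np.argsort(-st[1:,4])[:3]+1: print(c,st[i,4],ce[i].round(1), onz(cm,ce[i],.105).round(4))
        i=np.argmax(st[1:,4])+1
        P.append(onz(cm,ce[i],.105)[:2]); Q.append(np.array(M[c])/1000)
    P=np.array(P);Q=np.array(Q); p0=P.mean(0);q0=Q.mean(0)
    A=(P-p0);B=(Q-q0); th=np.arctan2((B[:,0]*A[:,1]-B[:,1]*A[:,0]).sum(),(B*A).sum())
    Rm=np.array([[np.cos(th),-np.sin(th)],[np.sin(th),np.cos(th)]]); t=p0-Rm@q0
    print(name,'origin',t.round(4),'yaw deg',np.degrees(th).round(2),'res mm',(1000*(P-Q@Rm.T-t)).round(1).tolist())
E
python3 - <<'E'
from loc import *
loc('top',cv2.imread('pics/top0.png'),(255,160,330,225))
loc('side',cv2.imread('pics/side0.png'),(270,190,330,220))
ct,cs=camera_model('top'),camera_model('side')
for n,c,r in(('top',ct,(255,185,280,210)),('side',cs,(265,175,290,195))):
    im=cv2.imread(f'pics/{n}0.png'); m=(im.max(2)<45).astype(np.uint8); mm=m*0; x0,y0,x1,y1=r; mm[y0:y1,x0:x1]=m[y0:y1,x0:x1]
    k,l,st,ce=cv2.connectedComponentsWithStats(mm); print(n,st[1:].tolist(),ce[1:].round(1).tolist())
u=(225+208/5-.4,130+342/5-.4); v=(245+197/6-.4,165+125/6-.4)
print(tri(ct,u,cs,v), onz(ct,u,.158))
E
```

```text
yellow 44 [283.8 204.8] [0.472  0.0936 0.105 ]
green 37 [292.9 207.1] [0.4643 0.0643 0.105 ]
blue 39 [291.1 176.2] [0.5649 0.0698 0.105 ]
red 38 [300.1 178.4] [0.5573 0.0409 0.105 ]
top origin [0.5183 0.0817] yaw deg -14.29 res mm [[0.2, 0.0], [-0.1, -0.1], [0.0, -0.0], [-0.2, 0.1]]
yellow 28 [284.9 210. ] [0.4695 0.09   0.105 ]
green 15 [289.4 214.1] [0.4639 0.0636 0.105 ]
blue 15 [313.3 201.9] [0.563  0.0681 0.105 ]
red 23 [318.  206.2] [0.555  0.0402 0.105 ]
side origin [0.5164 0.08  ] yaw deg -13.81 res mm [[-0.3, -1.5], [1.2, 1.2], [-0.0, -0.4], [-0.9, 0.7]]
top [[276, 186, 4, 9, 26], [262, 194, 9, 8, 57], [277, 197, 2, 1, 2]] [[277.7, 190.2], [266.1, 197.6], [277.5, 197.0]]
side [[265, 178, 16, 12, 99]] [[272.0, 183.3]]
(array([0.48861021, 0.14420122, 0.15785438]), np.float64(0.0005818672400821223)) [0.48836215 0.14436091 0.158     ]
```

Run:
```python
from h import *
s=observe(); Rm=R.from_rotvec(s['tool_rot']).as_matrix(); print(Rm.round(3))
ct,cs=camera_model('top'),camera_model('side')
print('post base',onz(ct,(118,283),0),'post top',tri(ct,(45,292),cs,(100,95)))
th=np.radians(-14.3)
for k in range(4):
  a=th+k*np.pi/2; z=np.array([np.cos(a),np.sin(a),0]); x=np.array([0,0,-1.]); T=np.c_[x,np.cross(z,x),z]
  print(k,'rel twist deg',np.degrees(R.from_matrix(Rm.T@T).as_rotvec()).round(2))
O=np.array([.518,.0812]); Rt=np.array([[np.cos(th),-np.sin(th)],[np.sin(th),np.cos(th)]])
for p in ((-90,54),(-44,54)):
  w=np.r_[O+Rt@np.array(p)/1000,.30]; print(p,w.round(4),'tool shift mm',(1000*Rm.T@(w-s['tool_pos'])).round(1))
```

```text
[[-0.    -0.973  0.231]
 [-0.001  0.231  0.973]
 [-1.     0.    -0.001]]
post base [0.2202887  0.66802512 0.        ] post top (array([0.22720335, 0.70052277, 0.36277616]), np.float64(0.01341735771689346))
0 rel twist deg [ 9.096e+01 -6.000e-02  6.000e-02]
1 rel twist deg [ 0.96 -0.08 -0.  ]
2 rel twist deg [-8.904e+01 -6.000e-02 -6.000e-02]
3 rel twist deg [-1.7904e+02  0.0000e+00 -1.2000e-01]
(-90, 54) [0.4441 0.1558 0.3   ] tool shift mm [ -68.9 -396.2 -320.7]
(-44, 54) [0.4887 0.1444 0.3   ] tool shift mm [ -68.9 -442.2 -321.5]
```

```bash
python3 -m handwheel '{"translation":[[-20,0,0],[-45,-5,-5],[-69,-20,-16],[-69,-45,-36],[-69,-72,-58],[-69,-99,-80],[-69,-126,-102],[-69,-153,-124],[-69,-180,-146],[-69,-207,-168],[-69,-234,-190],[-69,-261,-212],[-69,-288,-234],[-69,-315,-256],[-69,-342,-278],[-69,-366,-298],[-69,-384,-312],[-69,-394,-320],[-69,-396,-321],[-69,-396,-321]],"twist":[[0.1,0,0],[0.2,0,0],[0.3,0,0],[0.5,0,0],[0.7,0,0],[0.9,0,0],[1,0,0],[1,0,0],[1,0,0],[1,0,0],[1,0,0],[1,0,0],[1,0,0],[1,0,0],[1,0,0],[1,0,0],[1,0,0],[1,0,0],[1,0,0],[1,0,0]]}' -1
cat > st.py <<'E'
from h import *
th=np.radians(-14.3); O=np.array([.518,.0812,0]); Rt=R.from_euler('z',th).as_matrix()
def st():
    s=observe(); print('t',round(s['t'],2),'op',round(s['opening'],3),'tester xyz mm',(1000*Rt.T@(s['tool_pos']-O)).round(1),'F tester',(Rt.T@s['ft_force']).round(2)); 
    Tm=R.from_rotvec(s['tool_rot']).as_matrix(); print('tool axes in tester\n',(Rt.T@Tm).round(3)); return s
E
python3 - <<'E'
from st import *
s=st()
for n in('wrist','top','side'): cv2.imwrite(f'pics/{n}1.png',grab_frame(n))
cv2.imwrite("pics/topc1.png",cv2.resize(cv2.imread('pics/top1.png')[130:250,225:345],None,fx=5,fy=5,interpolation=cv2.INTER_CUBIC))
E
```

```text
t: 1.82
tool_pos: [0.444, 0.1554, 0.3]
tool_rot: [-1.021, 1.319, 1.022]
ft_force: [-0.1, 0.2, -0.4]
opening: -0.003
t 1.82 op -0.003 tester xyz mm [-90.   53.6 300. ] F tester [-0.15  0.19 -0.44]
tool axes in tester
 [[-0.001 -1.     0.002]
 [-0.     0.002  1.   ]
 [-1.     0.001 -0.   ]]
```

View pics/wrist1.png

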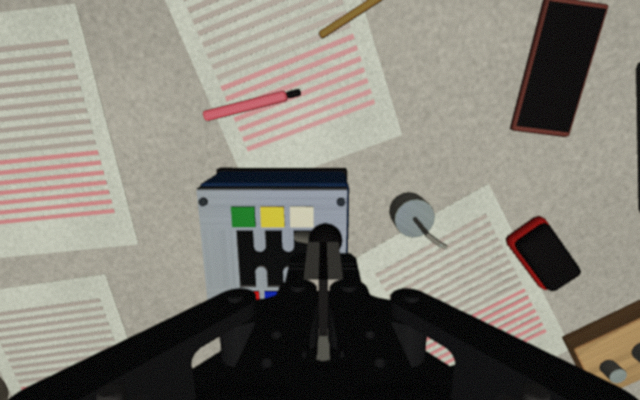

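View pics/side1.png

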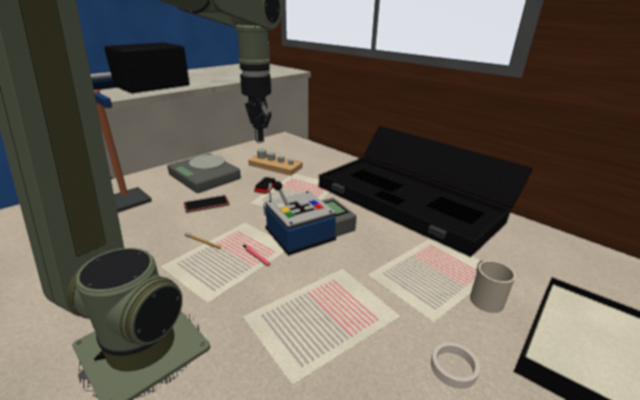

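```bash
python3 -m handwheel '{"translation":[[15,0,0],[38,0,0],[62,0,0],[86,0,0],[110,0,0],[130,0,0],[144,0,0],[151,0,0],[152,0,0],[152,-5,0],[152,-8,0],[152,-8,0]],"twist":[[0,0,0],[0,0,0],[0,0,0],[0,0,0],[0,0,0],[0,0,0],[0,0,0],[0,0,0],[0,0,0],[0,0,0],[0,0,0],[0,0,0]]}'
python3 - <<'E'
from st import *
s=st()
for n in('wrist','top','side'): cv2.imwrite(f'pics/{n}2.png',grab_frame(n))
a=cv2.resize(cv2.imread('pics/top2.png')[150:230,245:325],None,fx=5,fy=5,interpolation=cv2.INTER_CUBIC)
b=cv2.resize(cv2.imread('pics/side2.png')[145:225,240:320],None,fx=5,fy=5,interpolation=cv2.INTER_CUBIC)
cv2.imwrite("pics/c2.png",np.hstack([a,b]))
E
```

```text
t: 2.97
tool_pos: [0.4533, 0.1542, 0.1495]
tool_rot: [-1.023, 1.314, 1.021]
ft_force: [1.0, -0.1, -0.8]
opening: 0.003
t 2.97 op 0.003 tester xyz mm [-80.7  54.7 149.5] F tester [ 0.98  0.17 -0.76]
tool axes in tester
 [[ 0.003 -1.     0.001]
 [ 0.002  0.001  1.   ]
 [-1.    -0.003  0.002]]
```

View pics/c2.png

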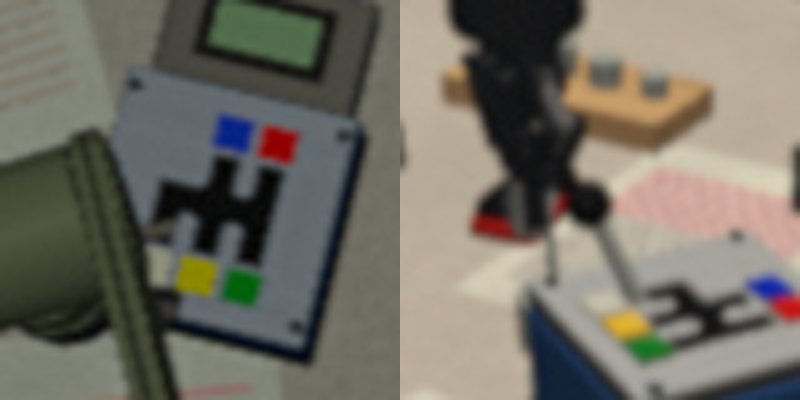

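View pics/wrist2.png

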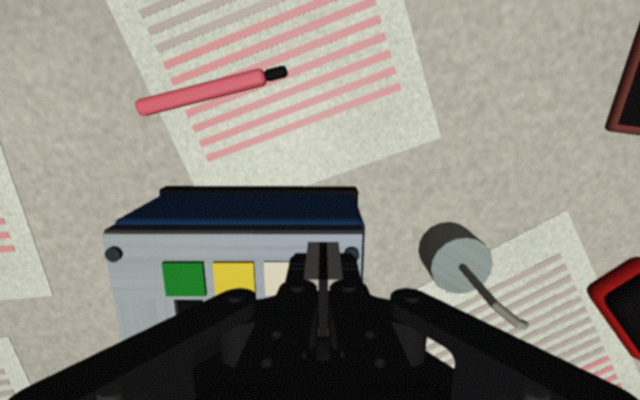

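```bash
python3 -m handwheel '{"translation":[[0,-5,0],[0,-10,0],[0,-15,0],[0,-20,0],[0,-25,0],[0,-30,0],[0,-35,0],[0,-40,0],[0,-44,0],[0,-48,0],[0,-51,0],[0,-53,0],[0,-53,0]],"twist":[[0,0,0],[0,0,0],[0,0,0],[0,0,0],[0,0,0],[0,0,0],[0,0,0],[0,0,0],[0,0,0],[0,0,0],[0,0,0],[0,0,0],[0,0,0]]}'
python3 - <<'E'
from st import *
s=st()
for n in('wrist','top','side'): cv2.imwrite(f'pics/{n}3.png',grab_frame(n))
a=cv2.resize(cv2.imread('pics/top3.png')[150:230,245:325],None,fx=5,fy=5,interpolation=cv2.INTER_CUBIC)
b=cv2.resize(cv2.imread('pics/side3.png')[145:225,260:340],None,fx=5,fy=5,interpolation=cv2.INTER_CUBIC)
cv2.imwrite("pics/c3.png",np.hstack([a,b]))
E
```

```text
t: 4.2
tool_pos: [0.5035, 0.1406, 0.1483]
tool_rot: [-1.023, 1.317, 1.023]
ft_force: [-0.9, 0.5, 0.6]
opening: 0.0
t 4.2 op 0.0 tester xyz mm [-28.8  54.  148.3] F tester [-0.95  0.28  0.58]
tool axes in tester
 [[ 0.    -1.     0.001]
 [ 0.     0.001  1.   ]
 [-1.    -0.     0.   ]]
```

View pics/c3.png

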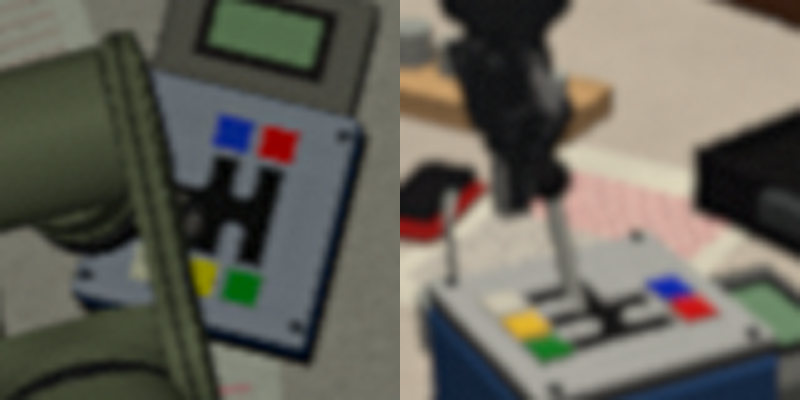

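```bash
python3 -m handwheel '{"translation":[[0,-2,0],[0,-3,0],[0,-3,0]],"twist":[[0,0,0],[0,0,0],[0,0,0]]}'
cat > kn.py <<'E'
from st import *
def knob(img,roi,thr=40):
    cs=camera_model('side'); x0,y0,x1,y1=roi
    # intersect ray with sphere r150 about pivot
def raysphere(cm,uv):
    e,d=ray(cm,uv); c=O+np.array([0,0,.025]); o=e-c; b=o@d; q=b*b-(o@o-.15**2)
    print('disc',q); 
    for t in (-b-np.sqrt(max(q,0)),-b+np.sqrt(max(q,0))): print('knob tester',(1000*Rt.T@(e+t*d-O)).round(1))
E
python3 - <<'E'
from kn import *
s=st(); cs=camera_model('side')
raysphere(cs,(260+153/5-.4,145+178/5-.4))
for p in ((0,55.6,164.3),(-5,55.6,164)): print(p,proj(cs,O+Rt@np.array(p)/1000).round(1))
cv2.imwrite('pics/side4.png',grab_frame('side'))
cv2.imwrite("pics/c4.png",cv2.resize(cv2.imread('pics/side4.png')[155:225,260:340],None,fx=8,fy=8,interpolation=cv2.INTER_CUBIC))
E
```

```text
t: 4.6
tool_pos: [0.506, 0.14, 0.1484]
tool_rot: [-1.023, 1.317, 1.023]
ft_force: [-1.1, -0.1, 0.9]
opening: -0.007
t 4.6 op -0.007 tester xyz mm [-26.2  54.  148.4] F tester [-1.03 -0.36  0.86]
tool axes in tester
 [[-0.    -1.     0.001]
 [ 0.     0.001  1.   ]
 [-1.     0.     0.   ]]
disc 0.00025017779307301424
knob tester [ -1.   55.  164.5]
knob tester [ 11.6  80.6 150.9]
(0, 55.6, 164.3) [290.4 180.1]
(-5, 55.6, 164) [288.9 180.6]
```

View pics/c4.png

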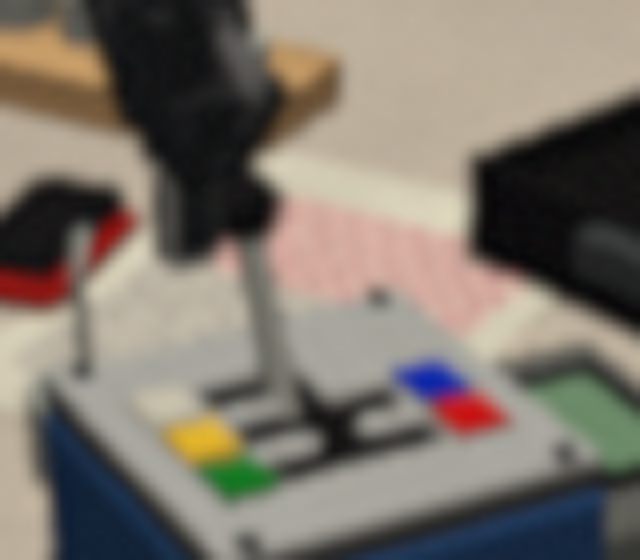

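```bash
python3 -m handwheel '{"translation":[[0,6,0],[-3,14,0],[-8,16,6],[-8,16,16],[-8,16,28],[-8,16,40],[-8,14,46],[-8,6,46],[-8,-6,46],[-8,-17,46],[-8,-24,46],[-8,-26,46],[-8,-26,42],[-8,-26,42]],"twist":[[0,0,0],[0,0,0],[0,0,0],[0,0,0],[0,0,0],[0,0,0],[0,0,0],[0,0,0],[0,0,0],[0,0,0],[0,0,0],[0,0,0],[0,0,0],[0,0,0]]}'
python3 - <<'E'
from kn import *
s=st()
for n in('wrist','side'): cv2.imwrite(f'pics/{n}5.png',grab_frame(n))
a=cv2.resize(cv2.imread('pics/side5.png')[145:225,250:330],None,fx=7,fy=7,interpolation=cv2.INTER_CUBIC)
cv2.imwrite("pics/c5.png",a)
E
```

```text
t: 5.82
tool_pos: [0.5411, 0.1732, 0.156]
tool_rot: [-1.022, 1.319, 1.023]
ft_force: [-0.2, 0.5, 0.1]
opening: 0.002
t 5.82 op 0.002 tester xyz mm [ -0.3  94.9 156. ] F tester [-0.32  0.47  0.09]
tool axes in tester
 [[-0.001 -1.     0.002]
 [-0.001  0.002  1.   ]
 [-1.     0.001 -0.001]]
```

View pics/c5.png

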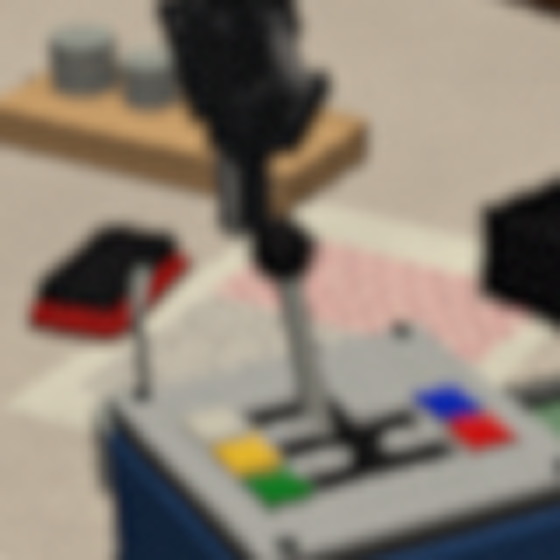

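View pics/wrist5.png

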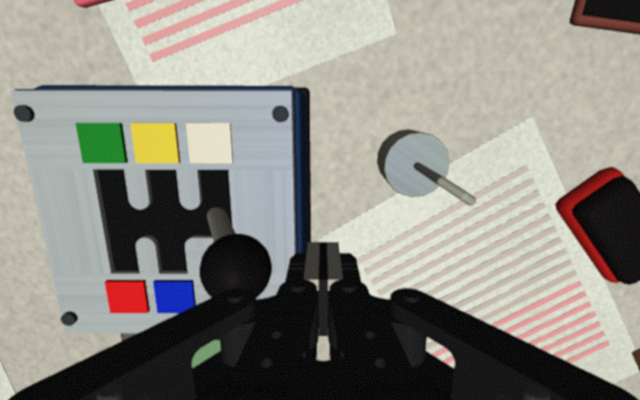

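Run:
```python
from kn import *
cm=camera_model('wrist'); im=cv2.imread('pics/wrist5.png')
m=(im.max(2)<28).astype(np.uint8)
pts=[(x,y) for x,y in ((201,265),(235,233),(271,268),(210,243),(260,243))]
(c,r)=cv2.minEnclosingCircle(np.array(pts,np.float32)); print(c,r)
raysphere(cm,(235.5,268))
s=observe(); print('tip proj',[proj(cm,s['tool_pos']+Rt@np.array([dx,dy,0])/1000).round(1).tolist() for dx in(-11,11) for dy in (-8,8)])
```

```text
(236.00096130371094, 266.4776611328125) 35.03223419189453
disc 0.017796686949821366
knob tester [  1.8  58.9 162.9]
knob tester [116.6  -5.3 -69.2]
tip proj [[301.9, 233.5], [338.3, 233.5], [302.7, 278.8], [337.7, 278.8]]
```

```bash
python3 -m handwheel '{"translation":[[0,0,-5],[0,0,-10],[0,0,-14],[0,0,-18],[0,0,-22],[0,0,-26],[0,0,-30],[0,0,-34],[0,0,-38],[0,0,-42],[0,0,-44],[0,0,-44]],"twist":[[0,0,0],[0,0,0],[0,0,0],[0,0,0],[0,0,0],[0,0,0],[0,0,0],[0,0,0],[0,0,0],[0,0,0],[0,0,0],[0,0,0]]}'
python3 - <<'E'
from kn import *
s=st()
for n in('wrist','side'): cv2.imwrite(f'pics/{n}6.png',grab_frame(n))
b=cv2.resize(cv2.imread('pics/side6.png')[145:225,250:330],None,fx=5,fy=5,interpolation=cv2.INTER_CUBIC)
a=cv2.imread('pics/wrist6.png')[:,0:400]
cv2.imwrite("pics/c6.png",np.hstack([a,b]))
E
```

```text
t: 6.92
tool_pos: [0.5303, 0.1309, 0.1562]
tool_rot: [-1.023, 1.318, 1.023]
ft_force: [0.3, 0.3, 0.1]
opening: 0.001
t 6.92 op 0.001 tester xyz mm [ -0.3  51.2 156.2] F tester [0.2  0.4  0.14]
tool axes in tester
 [[-0.    -1.     0.001]
 [-0.001  0.001  1.   ]
 [-1.     0.    -0.001]]
```

View pics/c6.png

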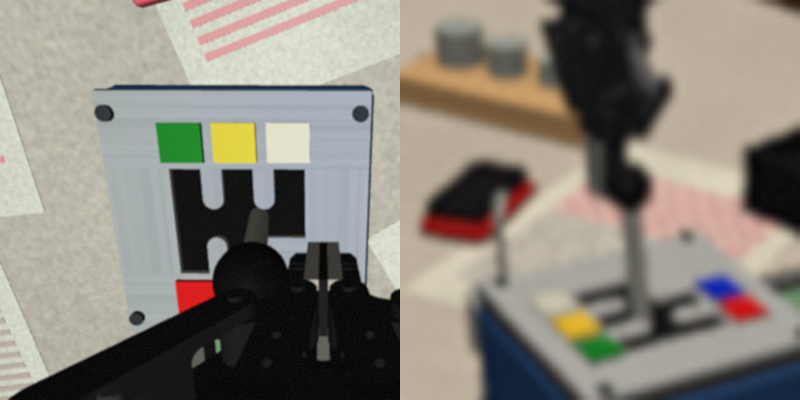

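```bash
python3 -m handwheel '{"translation":[[0,0,-4],[0,0,-9],[0,0,-14],[0,0,-19],[0,0,-24],[0,0,-29],[0,0,-34],[0,0,-39],[0,0,-44],[0,0,-49],[0,0,-53],[0,0,-55],[0,0,-55]],"twist":[[0,0,0],[0,0,0],[0,0,0],[0,0,0],[0,0,0],[0,0,0],[0,0,0],[0,0,0],[0,0,0],[0,0,0],[0,0,0],[0,0,0],[0,0,0]]}'
python3 - <<'E'
from kn import *
s=st()
for n in('wrist','side'): cv2.imwrite(f'pics/{n}7.png',grab_frame(n))
b=cv2.resize(cv2.imread('pics/side7.png')[145:225,270:350],None,fx=5,fy=5,interpolation=cv2.INTER_CUBIC)
a=cv2.imread('pics/wrist7.png')[:,100:500]
cv2.imwrite("pics/c7.png",np.hstack([a,b]))
E
```

```text
t: 8.1
tool_pos: [0.5167, 0.0777, 0.1562]
tool_rot: [-1.023, 1.318, 1.023]
ft_force: [0.2, 0.2, -0.2]
opening: 0.003
t 8.1 op 0.003 tester xyz mm [ -0.4  -3.7 156.2] F tester [ 0.16  0.21 -0.2 ]
tool axes in tester
 [[-0.    -1.     0.001]
 [-0.     0.001  1.   ]
 [-1.     0.    -0.   ]]
```

View pics/c7.png

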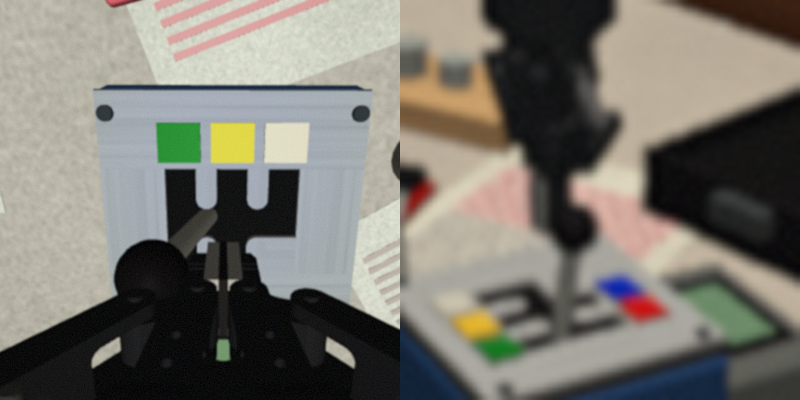

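Run:
```python
from kn import *
raysphere(camera_model('wrist'),(251.5,276))
raysphere(camera_model('side'),(270+176/5-.4,145+226/5-.4))
```

```text
disc 0.014574635102042023
knob tester [  1.3 -31.  171.7]
knob tester [111.1 -78.8 -38. ]
disc 0.008459540589673464
knob tester [  0.4 -32.9 171.3]
knob tester [ 79.2 110.8  87.8]
```

```bash
python3 -m handwheel '{"translation":[[0,0,-4],[0,0,-8],[0,0,-12],[0,0,-16],[0,0,-20],[0,0,-23],[0,0,-24],[0,0,-24]],"twist":[[0,0,0],[0,0,0],[0,0,0],[0,0,0],[0,0,0],[0,0,0],[0,0,0],[0,0,0]]}'
python3 - <<'E'
from kn import *
s=st()
for n in('wrist','side'): cv2.imwrite(f'pics/{n}8.png',grab_frame(n))
b=cv2.resize(cv2.imread('pics/side8.png')[150:230,270:350],None,fx=5,fy=5,interpolation=cv2.INTER_CUBIC)
a=cv2.imread('pics/wrist8.png')[:,100:500]
cv2.imwrite("pics/c8.png",np.hstack([a,b]))
E
```

```text
t: 8.87
tool_pos: [0.5109, 0.0546, 0.1564]
tool_rot: [-1.023, 1.318, 1.023]
ft_force: [0.2, -0.2, -0.9]
opening: 0.001
t 8.87 op 0.001 tester xyz mm [ -0.3 -27.5 156.4] F tester [ 0.22 -0.14 -0.87]
tool axes in tester
 [[ 0.    -1.     0.001]
 [-0.     0.001  1.   ]
 [-1.    -0.    -0.   ]]
```

View pics/c8.png

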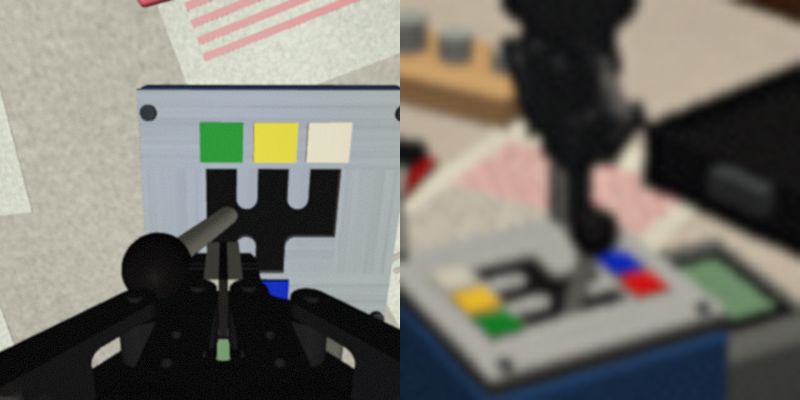

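Run:
```python
from kn import *
raysphere(camera_model('wrist'),(257,267))
raysphere(camera_model('side'),(270+196/5-.4,150+230/5-.4))
```

```text
disc 0.012813511462991235
knob tester [  0.7 -54.  164.9]
knob tester [ 98.9 -95.6 -34.7]
disc 0.011760992870274656
knob tester [ 1.00e-01 -5.64e+01  1.64e+02]
knob tester [ 94.2 110.5  62.5]
```

```bash
python3 -m handwheel '{"translation":[[0,0,5],[0,4,10],[0,14,12],[0,28,12],[0,42,10],[0,48,4],[0,50,-6],[0,50,-17],[4,50,-25],[8,50,-28],[8,50,-28],[8,45,-28],[8,40,-28],[8,36,-28],[8,36,-28]],"twist":[[0,0,0],[0,0,0],[0,0,0],[0,0,0],[0,0,0],[0,0,0],[0,0,0],[0,0,0],[0,0,0],[0,0,0],[0,0,0],[0,0,0],[0,0,0],[0,0,0],[0,0,0]]}'
python3 - <<'E'
from kn import *
s=st()
for n in('wrist','side'): cv2.imwrite(f'pics/{n}9.png',grab_frame(n))
b=cv2.resize(cv2.imread('pics/side9.png')[150:230,270:350],None,fx=5,fy=5,interpolation=cv2.INTER_CUBIC)
a=cv2.imread('pics/wrist9.png')[:,100:500]
cv2.imwrite("pics/c9.png",np.hstack([a,b]))
E
```

```text
t: 10.22
tool_pos: [0.4708, 0.0368, 0.1484]
tool_rot: [-1.023, 1.316, 1.022]
ft_force: [0.4, 1.0, -0.2]
opening: 0.003
t 10.22 op 0.003 tester xyz mm [-34.8 -54.6 148.4] F tester [ 0.1   1.08 -0.16]
tool axes in tester
 [[ 0.001 -1.     0.001]
 [ 0.     0.001  1.   ]
 [-1.    -0.001  0.   ]]
```

View pics/c9.png

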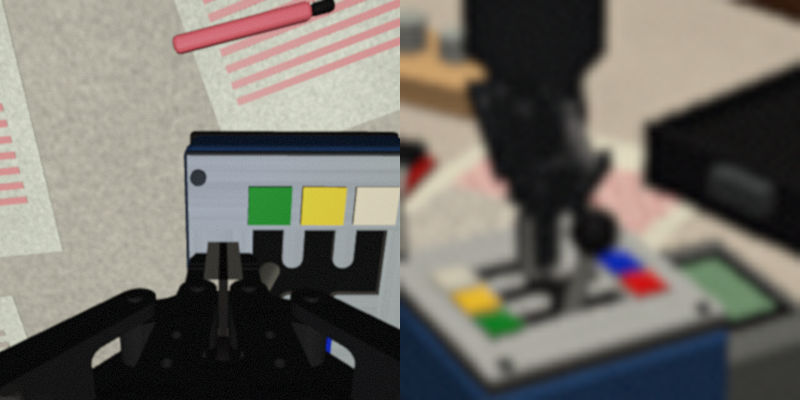

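```bash
python3 -m handwheel '{"translation":[[0,-4,0],[0,-9,0],[0,-14,0],[0,-19,0],[0,-24,0],[0,-29,0],[0,-34,0],[0,-39,0],[0,-43,0],[0,-47,0],[0,-50,0],[0,-52,0],[0,-52,0]],"twist":[[0,0,0],[0,0,0],[0,0,0],[0,0,0],[0,0,0],[0,0,0],[0,0,0],[0,0,0],[0,0,0],[0,0,0],[0,0,0],[0,0,0],[0,0,0]]}'
python3 - <<'E'
from kn import *
s=st()
for n in('wrist','side'): cv2.imwrite(f'pics/{n}10.png',grab_frame(n))
b=cv2.resize(cv2.imread('pics/side10.png')[150:230,270:350],None,fx=5,fy=5,interpolation=cv2.INTER_CUBIC)
a=cv2.imread('pics/wrist10.png')[:,100:500]
cv2.imwrite("pics/c10.png",np.hstack([a,b]))
E
```

```text
t: 11.4
tool_pos: [0.5201, 0.0238, 0.1483]
tool_rot: [-1.023, 1.317, 1.023]
ft_force: [-0.4, 0.5, -0.3]
opening: 0.004
t 11.4 op 0.004 tester xyz mm [ 16.2 -55.1 148.3] F tester [-0.5   0.39 -0.29]
tool axes in tester
 [[ 0.    -1.     0.001]
 [ 0.     0.001  1.   ]
 [-1.    -0.     0.   ]]
```

View pics/c10.png

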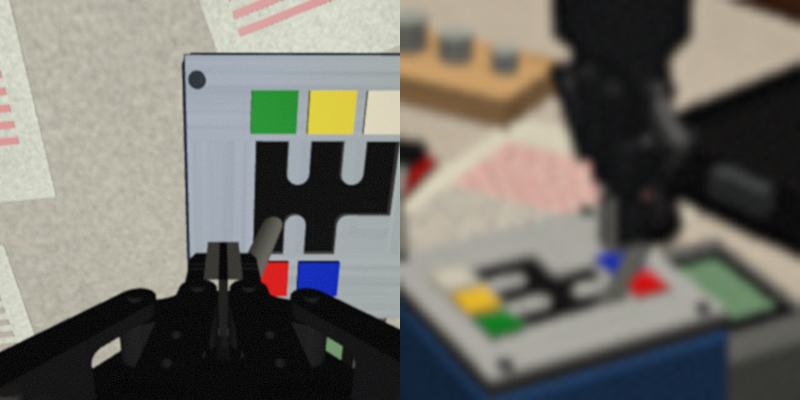

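```bash
python3 -m handwheel '{"translation":[[0,-1,0],[0,-2,0],[0,-2,0]],"twist":[[0,0,0],[0,0,0],[0,0,0]]}'
python3 -m handwheel '{"translation":[[0,-1,0],[0,-2,0],[0,-2,0]],"twist":[[0,0,0],[0,0,0],[0,0,0]]}'
```

```text
t: 11.75
tool_pos: [0.5215, 0.0235, 0.1483]
tool_rot: [-1.023, 1.317, 1.023]
ft_force: [0.1, 0.5, -1.4]
opening: 0.001
t: 12.0
tool_pos: [0.5236, 0.0229, 0.1483]
tool_rot: [-1.023, 1.317, 1.023]
ft_force: [-0.6, 0.3, -0.6]
opening: -0.0
```

```bash
python3 -m handwheel '{"translation":[[0,-1,0],[0,-2,0],[0,-2,0]],"twist":[[0,0,0],[0,0,0],[0,0,0]]}'
python3 -c "from st import *;st()"
```

```text
t: 12.25
tool_pos: [0.5249, 0.0226, 0.1481]
tool_rot: [-1.022, 1.318, 1.024]
ft_force: [-2.5, 0.9, 0.4]
opening: 0.003
t 12.25 op 0.003 tester xyz mm [ 21.2 -55.1 148.1] F tester [-2.66  0.3   0.39]
tool axes in tester
 [[-0.001 -1.     0.001]
 [-0.     0.001  1.   ]
 [-1.     0.001 -0.   ]]
```

```bash
python3 -m handwheel '{"translation":[[0,-1,0],[0,-1.5,0],[0,-1.5,0]],"twist":[[0,0,0],[0,0,0],[0,0,0]]}'
python3 -c "
from st import *;st()"
```

```text
t: 12.5
tool_pos: [0.5255, 0.0224, 0.148]
tool_rot: [-1.021, 1.32, 1.025]
ft_force: [-5.1, 2.0, 0.8]
opening: -0.003
t 12.5 op -0.003 tester xyz mm [ 21.8 -55.1 148. ] F tester [-5.44  0.64  0.82]
tool axes in tester
 [[-0.003 -1.     0.001]
 [-0.     0.001  1.   ]
 [-1.     0.003 -0.   ]]
```

```bash
python3 -m handwheel '{"translation":[[0,-1,0],[0,-2,0],[0,-2,0]],"twist":[[0,0,0],[0,0,0],[0,0,0]]}'
python3 -m handwheel '{"translation":[[0,4,0],[0,10,0],[0,20,0],[0,30,0],[0,36,0],[-10,38,0],[-30,38,0],[-55,38,0],[-80,45,0],[-100,60,0],[-110,80,0],[-115,100,0],[-115,115,0],[-115,125,0],[-115,130,0],[-115,130,0],[-115,130,0]],"twist":[[0,0,0],[0,0,0],[0,0,0],[0,0,0],[0,0,0],[0,0,0],[0,0,0],[0,0,0],[0,0,0],[0,0,0],[0,0,0],[0,0,0],[0,0,0],[0,0,0],[0,0,0],[0,0,0],[0,0,0]]}'
python3 - <<'E'
from kn import *
s=st()
for n in('wrist','side','top'): cv2.imwrite(f'pics/{n}11.png',grab_frame(n))
b=cv2.resize(cv2.imread('pics/side11.png')[150:230,270:350],None,fx=5,fy=5,interpolation=cv2.INTER_CUBIC)
a=cv2.resize(cv2.imread('pics/top11.png')[150:230,250:330],None,fx=5,fy=5,interpolation=cv2.INTER_CUBIC)
cv2.imwrite("pics/c11.png",np.hstack([a,b]))
E
```

```text
t: 12.75
tool_pos: [0.526, 0.0222, 0.1478]
tool_rot: [-1.019, 1.322, 1.028]
ft_force: [-8.7, 2.8, 2.3]
opening: 0.001
t: 14.17
tool_pos: [0.4034, 0.0538, 0.2635]
tool_rot: [-1.023, 1.316, 1.022]
ft_force: [0.7, -0.1, -0.0]
opening: 0.002
t 14.17 op 0.002 tester xyz mm [-104.3  -54.9  263.5] F tester [ 0.69  0.08 -0.01]
tool axes in tester
 [[ 0.001 -1.     0.001]
 [ 0.     0.001  1.   ]
 [-1.    -0.001  0.   ]]
```

View pics/c11.png

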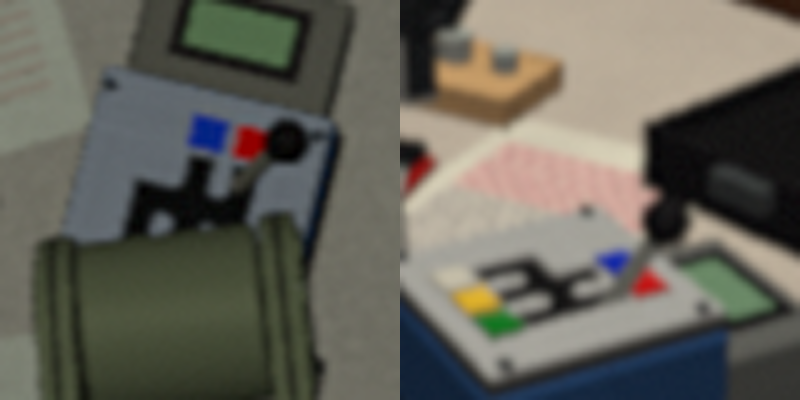

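View pics/top11.png

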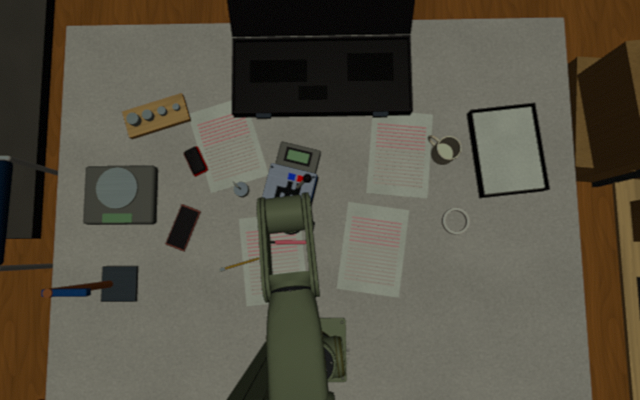

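Run:
```python
from kn import *
ct,cs=camera_model('top'),camera_model('side')
u=(250+287/5-.4,150+142/5-.4); v=(270+265/5-.4,150+219/5-.4)
p,e=tri(ct,u,cs,v); k=1000*Rt.T@(p-O); print(k,e)
d=(k-[0,0,25]); d/=np.linalg.norm(d); print('fore',np.arctan2(d[0],d[2]),np.arcsin(d[0]),'stem',d*80,'dist to red',np.hypot(d[0]*80-48,d[1]*80+30))
```

```text
[ 46.55390509 -54.33294434 158.22479243] 0.0008048169377100571
fore 0.33617473294599176 0.3129333200798546 stem [ 24.62806554 -28.74335271  70.47891928] dist to red 23.40569338828635
```

Lever is home: its knob matches the expected 158 mm height and the stem is about 23 mm from the red plate. The arm is clear of everything, so I'm handing in.

```bash
python3 -c "
from rig import bot,observe
print(bot.hand_in(), observe()['t'])"
```

```text
the job is handed in; nothing more can be done
the job is handed in; nothing more can be done
```

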